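Seat a gel tray in its casting stand and close the gate

TASK

Push the larger gel tray across the bench, between the end wall and the gate of the casting stand, until its long side is flush against the far rail; then push the gate along the rail so that it closes on the tray and drives it home, with its open ends shut tightly between end wall and gate. Only push: the tray must stay flat on the bench and not be lifted. Leave everything else on the bench where it is, and finish clear of everything.

Things in the scene. Friction and masses are not known exactly. Their poses are not given: they have to be found in the camera images.
- tray: The larger gel tray: loose, grey plastic, a 6 mm floor with upright walls (5 thick, tops 28 above the bench) along its two long sides, both short ends open. 110 long (its y axis), 80 wide (x axis), 0.15 to 0.3 kg. Origin: centre of its underside. Starts on the robot's side of the stand, turned up to 0.25 rad from it, opposite the gap between end wall and gate.
- stand: Casting stand, aluminium, bolted down. Origin: on the bench in the inner corner of rail and end wall. x points from the robot's side to the rail, y along the rail from end wall to gate. Rail: 40 mm high, face at x = 0, 30 thick behind it, from y = -20 to 300. End wall: 36 high, x = -72 to 0, rubber face at y = 0, 23 thick behind it. The tray goes in the corner x < 0, y > 0.
- home (a point): The point on the bench where the tray's origin lies when it is fully home: stand x = -40, y = 55 mm. The tray's y axis is then along the stand's y.
- gate (a joint): Gate: upright aluminium plate with rubber face, stand x = -74 to -2 mm, 18 thick, top 50 above the bench, on a dark saddle sliding on the rail. Value in m: 0 = fully open, face 190 mm from the end wall; grows as it slides to the end wall (stand -y), face at 190 mm minus value; stop at 0.090. On the seated tray it reads 0.080. Friction 2 N; stays where left. Starts at 0 to 0.02.
- gate_pad (a point): The middle of the gate plate's outer side (the side away from the end wall), 24 mm above the bench, 38 mm from the rail; push here towards the end wall. Moves with the gate; its axes are the stand's.
- small_tray: loose small gel tray, grey plastic, same shape as the big one but only 46 x 60 x 20 high; leave it alone; origin: centre of its underside (sizes in mm)
- comb: loose black plastic gel comb lying flat, 29 x 80 x 8 high; leave it alone; origin: on the bench under its 14 mm wide back bar (sizes in mm)
- vial: loose amber screw-cap vial, diameter 26, 45 high; leave it alone; origin: centre of its underside (sizes in mm)
- marker: loose white marker pen lying down, diameter 14, 120 long along its x; leave it alone; origin: middle of the pen, on its underside as first laid (rolls with it) (sizes in mm)
- tube_rack: loose white rack of small tubes, 75 x 110 x about 48 high; leave it alone; origin: centre of its underside (sizes in mm)
- jar: loose white jar, diameter 56, 85 high, behind the rail; leave it alone; origin: centre of its underside (sizes in mm)
- tip_box: loose grey box with white lid, 87 x 122 x 63 high, behind the rail; leave it alone; origin: centre of its underside (sizes in mm)
Mind the look-alikes: they are no part of the job. Leave any green or red look-alike of the tray alone.

How it is judged (in metres and radians):
On the way, in this order (a step that is already met when the one before it is completed fails the run):
1. the tray lies flat between end wall and gate with its long side flush against the rail (x of tray in the frame of stand between -0.044 and -0.035 m and angle between the y axis of tray and the y axis of stand, either way round below 0.05 rad and y of tray in the frame of stand between 0.05 and 0.135 m and height (world z) of tray below 0.004 m), for 0.2 s.
2. the gate is closed on the tray, which is home against rail and end wall (x of tray in the frame of stand between -0.043 and -0.035 m and angle between the y axis of tray and the y axis of stand, either way round below 0.04 rad and y of tray in the frame of stand between 0.05 and 0.058 m and value of joint gate above 0.077 m and height (world z) of tray below 0.004 m and angle between tray's own z axis and vertical below 0.05 rad and linear speed of tray below 0.01 m/s), for 0.2 s.
At the end, for the whole second after the job is handed in: The tray lies flat and still on the bench, within 3 mm of the rail and of the end wall and square to them within 0.04 rad, and the gate is closed on it (reads more than 0.077) (all of step 2); the robot touches nothing.
It fails at once if the tray is lifted more than 8 mm off the bench or tipped (height (world z) of tray above 0.008 m or angle between tray's own z axis and vertical above 0.12 rad).
It fails at once if another loose thing on the bench is moved more than 20 mm (distance of any of small_tray, comb, vial, marker, tube_rack, jar, tip_box from where it was at the start of the episode above 0.02 m).
It also fails if it takes over 54 s, if anything falls off the work surface, if the arm or the gripper's body presses on something with over 40 N, if the wrist force passes 120 N, or if a joint passes its speed limit or range.

ROBOT

A 6-joint arm with a two-finger parallel gripper is mounted at the origin on the work surface. World frame = base frame: x ahead of the robot, y to its left, z up, the work surface at z = 0. Lengths are in mm, angles in rad, forces in N, time in s.
With the tool pointing down it reaches from about 400 to 925 mm from the base axis. Payload 12.5 kg.
Tool frame: the origin (TCP) lies at the very end of the fingers, on their centre line; the grasp point (between the pads) lies 19 mm behind it (env.grasp_offset is the distance from the TCP to the grasp point, in mm); z points along the fingers, y is the direction in which the jaws open and shut (so a half turn about z gives the same grasp; the last joint's range is limited). The gripper opens to 95 mm and grips with 3 to 60 N. Pads are 20 mm wide; open, the fingers measure 119 mm over their backs; the gripper's body (75 mm by 180 mm) begins 59 mm behind the grasp point.
Start: joints at [-1.325, 0.491, 1.559, -0, 1.092, -0.106], TCP at [215.391, -586.731, 214.661] pointing down, gripper open.
Joint ranges: [-3.1, 3.1], [-0.84, 2.19], [0.05, 2.79], [-1.13, 4.28], [0.06, 2.93], [-2.69, 2.69]. Speed limits (rad/s): [2.22, 2.22, 2.79, 3.14, 3.14, 3.14].

INTERFACE

Orientations are given as [roll, pitch, yaw] about the fixed x, y, z axes, in that order (R = Rz(yaw) Ry(pitch) Rx(roll)).
In Python, from cell import env gives the robot as it stands. The module is installed in compiled form; this text tells all that it offers.
- The arm moves only by the shell command python3 -m pendant 'ROWS'. ROWS is JSON, one flat list of numbers, 5 for each row, row after row: the shift along the tool's x, y, z as a fraction of full scale, then the turn about the tool's z as a fraction of full scale, then the gripper's target within -1 to 1 (shut at 1, half-way at 0, fully open at -1). In form: [x, y, z, turn, grip, x, y, z, turn, grip, ...]. A call has 1 to 10 rows; each row shifts and turns the commanded pose from where the row before left it, along the tool's axes as they then stand; what a row does not reach is not made up. Full scale, the value 1, is 0.4 m for a shift and 180 degrees for a turn. A row lasts 1/8 s, in which the tool goes at most 62.5 mm and 10.7 degrees, less where a joint would pass 70% of its speed; a pose out of reach is approached as far as the arm can. A call with a number of a shift or a turn outside -1 to 1 is refused whole. A call with a gripper value outside its range is refused whole. The fingers move at their own pace and stop on an object; the grip force is fixed at half the most. Time passes only in rows, so rows that do not move let the fingers close. It gives the time, the measured TCP pose, the force and the opening at its end, in the units of the state.
- env.state(): the state, without advancing time (a new reading comes with each control period).
- env.read_camera(name): name is "side" or "top"; returns the picture (480x640x3 uint8, red, green, blue); there is no depth.
- env.camera_model(name): a dict with "fx", "fy", "cx", "cy" (pixels), "k1" (the pictures are not rectified: a ray, as slopes to the right and down, at radius r is drawn at 1 + k1 r^2 times it, then the intrinsics apply), "view" (4x4, takes a point from world to camera coordinates). Camera axes: x right, y down, z forward; pixel columns grow to the right and rows downward; lengths in mm; the calibration is good to about 2 mm. A picture is of the moment at which its call begins. camera_model takes no time and is no camera call.
- env.job_done(): hands the job in, once; it reports no verdict.
Trained networks look in the newest picture that a camera, given by its name, has taken for a name from the list of things; names that differ only in an ending like _2 or _b are one class to them, and where a whole thing is asked for, a point or a joint stands for the part that bears it (a point fixed in the world has none). Each returns a list of dicts, best first, with "confidence" (0 to 1); they miss things now and then, are a little off and sometimes report something else, mostly with a low value. They report only what shows in the picture. A call takes as long as a camera call. They do not tell look-alikes from the thing itself.
- env.masks_of(thing, camera): "region" (480x640 bool, what is visible of it).
- env.landmark_of(thing, camera): "xyz" ([x, y, z] in mm, in world coordinates, good to about 4 mm: a listed point, or the origin of a listed thing).
The state is a dict: "t": time; "joints": joint angles; "qvel": joint speeds; "tau": joint torques, N m; "eef_pos": TCP position; "tcp_rot": TCP orientation; "ft_force": force on the tool from outside, world axes, zero at the start; "moment": the same for the moment, N m; "opening": opening from 0.0 (shut) to 1.0 (fully open).
Only numpy, scipy, OpenCV 4.12 (cv2) and the standard library are available. Lean on these libraries where they do the work, as an engineer would, in place of code of your own. Each camera call takes 0.05 s, during which the arm holds its last target.

## Working session

There is one attempt and no reset: what is moved stays moved. The work goes in short steps, Python scripts to look and compute and a shell command to move; the robot and the scene stay as the last step left them, time stands still between calls to the robot, and variables do not carry over. Pictures are saved under pics/ and viewed, and the job is handed in when it is done.

```bash
mkdir -p pics; python3 - <<'E'
from cell import env
import cv2
for c in("top","side"):
    im=env.read_camera(c); cv2.imwrite(f"pics/{c}0.png",im[:,:,::-1])
    m=env.camera_model(c); print(c,m)
for t in ["tray","stand","home","gate","gate_pad","small_tray","comb","vial","marker","tube_rack","jar","tip_box"]:
    for c in("top","side"):
        print(t,c,[( [round(v) for v in d["xyz"]],round(d["confidence"],2)) for d in env.landmark_of(t,c)[:3]])
s=env.state();print(s)
E
```

```text
top {'fx': 453.8779580851117, 'fy': 453.8779580851117, 'cx': 318.21241024977445, 'cy': 244.7919411210645, 'k1': -0.10232409990884707, 'view': array([[-8.21249029e-02, -9.96608993e-01, -5.10048822e-03,
         4.76275274e+01],
       [-9.69572501e-01,  8.10791377e-02, -2.30987744e-01,
         5.81179002e+02],
       [ 2.30618006e-01, -1.40245529e-02, -9.72943291e-01,
         7.84133779e+02],
       [ 0.00000000e+00,  0.00000000e+00,  0.00000000e+00,
         1.00000000e+00]])}
side {'fx': 524.3795638117829, 'fy': 524.3795638117829, 'cx': 327.421207217747, 'cy': 238.61315028514468, 'k1': -0.05280149458829606, 'view': array([[-9.65203726e-01, -2.61498322e-01,  6.29282476e-04,
         5.50888774e+02],
       [-1.28075793e-01,  4.70633533e-01, -8.72983774e-01,
         1.13498703e+02],
       [ 2.27987630e-01, -8.42687787e-01, -4.87748844e-01,
         9.14699811e+02],
       [ 0.00000000e+00,  0.00000000e+00,  0.00000000e+00,
         1.00000000e+00]])}
tray top [([398, 196, 0], 0.97), ([346, 14, 0], 0.87), ([367, -156, 2], 0.74)]
tray side [([364, -156, -2], 0.97), ([543, -323, 3], 0.95), ([394, 192, -4], 0.81)]
stand top [([676, -93, -4], 0.85), ([583, 153, 0], 0.3)]
stand side [([681, -93, -1], 0.76)]
home top []
home side [([680, -91, -1], 0.61), ([540, -186, 2], 0.6), ([642, -30, -1], 0.57)]Traceback (most recent call last):
  File "<stdin>", line 8, in <module>
ValueError: it knows: comb, gate_pad, home, jar, marker, small_tray, stand, tip_box, tray, tube_rack, vial
```

View pics/top0.png

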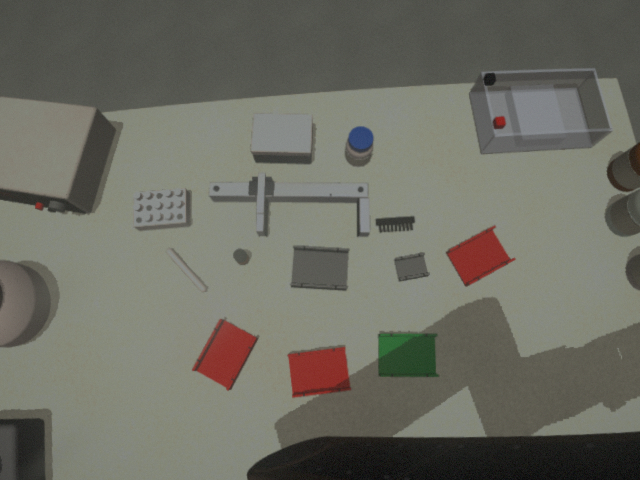

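View pics/side0.png

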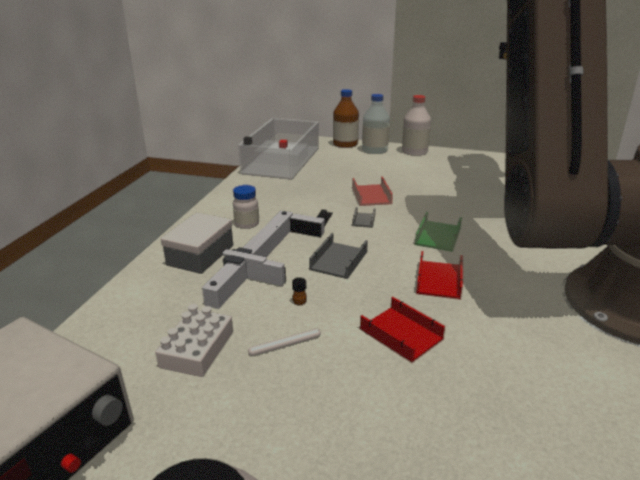

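```bash
python3 - <<'E'
from cell import env
for t in ["gate_pad","small_tray","comb","vial","marker","tube_rack"]:
    for c in("top","side"):
        print(t,c,[( [round(v) for v in d["xyz"]],round(d["confidence"],2)) for d in env.landmark_of(t,c)[:3]])
s=env.state();print({k:s[k] for k in("t","eef_pos","tcp_rot","ft_force","opening")})
E
```

```text
gate_pad top [([662, 118, 27], 0.57)]
gate_pad side [([667, 115, 21], 0.88)]
small_tray top [([540, -185, -2], 0.83)]
small_tray side [([537, -188, 3], 0.83)]
comb top [([640, -162, 5], 0.8)]
comb side [([636, -161, 3], 0.63)]
vial top [([583, 150, -2], 0.55)]
vial side [([581, 152, -2], 0.81)]
marker top [([567, 266, -2], 0.66)]
marker side [([571, 268, 3], 0.6)]
tube_rack top [([697, 314, 0], 0.63)]
tube_rack side [([695, 317, 0], 0.71)]
{'t': 1.0, 'eef_pos': array([ 215.37278373, -586.72779897,  214.65393002]), 'tcp_rot': array([3.14154061e+00, 1.23372097e-05, 3.51715524e-01]), 'ft_force': array([ 0.25148193, -0.79240904,  1.53813867]), 'opening': 1.0003481484436914}
```

The top view shows the grey tray at about pixels (292–348, 247–290). The rail runs along row 190, the end wall is at column 363 and the gate at column 262. The red and green trays are look-alikes. Next I'll fit poses with the masks.

```bash
cat > h.py <<'E'
from cell import env
import numpy as np, cv2
from scipy.optimize import minimize
def proj(P,c):
    m=env.camera_model(c);V=m["view"];P=np.atleast_2d(P)
    q=P@V[:3,:3].T+V[:3,3]; s=q[:,:2]/q[:,2:]; r2=(s**2).sum(1,keepdims=True)
    s=s*(1+m["k1"]*r2); return s*[m["fx"],m["fy"]]+[m["cx"],m["cy"]]
def box(x0,x1,y0,y1,z0,z1):
    return np.array([[x,y,z] for x in(x0,x1) for y in(y0,y1) for z in(z0,z1)],float)
TRAY=[box(-40,40,-55,55,0,6),box(-40,-35,-55,55,0,28),box(35,40,-55,55,0,28)]
def place(B,p):
    c,s=np.cos(p[2]),np.sin(p[2]); return B@np.array([[c,-s,0],[s,c,0],[0,0,1]]).T+[p[0],p[1],0]
def sil(boxes,p,c,S=8):
    im=np.zeros((480*4,640*4),np.uint8)
    for B in boxes:
        h=cv2.convexHull(((proj(place(B,p),c)+.5)*4).astype(np.float32)).astype(np.int32)
        cv2.fillConvexPoly(im,h,255)
    return cv2.resize(im,(640,480),interpolation=cv2.INTER_AREA)/255.
def fit(boxes,masks,p0):
    f=lambda p:sum(np.abs(sil(boxes,p,c)-m).sum()/m.sum() for c,m in masks.items())
    best=None
    for dy in(-.12,0,.12):
        r=minimize(f,np.array(p0)+[0,0,dy],method="Nelder-Mead",options=dict(initial_simplex=np.array(p0)+[0,0,dy]+np.array([[0,0,0],[8,0,0],[0,8,0],[0,0,.1]]),xatol=.05,fatol=1e-4))
        if best is None or r.fun<best.fun: best=r
    return best.x,best.fun
def near(thing,c,xy,z=10):
    u=proj([[xy[0],xy[1],z]],c)[0]; o=None
    for d in env.masks_of(thing,c):
        ys,xs=np.nonzero(d["region"]); dd=np.hypot(xs.mean()-u[0],ys.mean()-u[1])
        if o is None or dd<o[0]: o=(dd,d["region"],d["confidence"])
    print(thing,c,"d",round(o[0],1),"conf",round(o[2],2),o[1].sum()); return o[1]
E
python3 - <<'E'
from h import *
for c in("top","side"):
    for d in env.landmark_of("tray",c): print(c,np.round(d["xyz"]),round(d["confidence"],2))
T={c:near("tray",c,(545,15)).astype(float) for c in("top","side")}
S={c:near("stand",c,(690,40),30) for c in("top","side")}
G={c:near("gate_pad",c,(660,110),30) for c in("top","side")}
np.savez("m.npz",**{k+c:v for k,D in(("T",T),("S",S),("G",G)) for c,v in D.items()})
for cs in(("top",),("side",),("top","side")): print(cs,fit(TRAY,{c:T[c] for c in cs},[545,15,-.05]))
for c in T:
    im=env.read_camera(c); v=im[:,:,::-1].copy()
    x0,y0=(190,160) if c=="top" else(150,180)
    v[S[c]&True]=v[S[c]]//2+np.array([100,0,0],np.uint8); v[G[c]]=v[G[c]]//2+np.array([0,0,100],np.uint8)
    a=im[y0:y0+150,x0:x0+250,::-1]; b=v[y0:y0+150,x0:x0+250]
    cv2.imwrite(f"pics/z_{c}.png",cv2.resize(np.vstack([a,b]),None,fx=2,fy=2))
    cv2.imwrite(f"pics/y_{c}.png",cv2.resize(a,(750,450),interpolation=cv2.INTER_CUBIC))
E
```

```text
top [398. 196.  -0.] 0.97
top [346.  14.  -0.] 0.87
top [ 367. -156.    2.] 0.74
top [680. -91.  -2.] 0.65
top [ 545. -326.   -0.] 0.61
top [548.  -2.  -2.] 0.59
top [820.  51.  -3.] 0.45
side [ 364. -156.   -2.] 0.97
side [ 543. -323.    3.] 0.95
side [394. 192.  -4.] 0.81
side [549.  -7.  -1.] 0.59
tray top d 8.3 conf 0.8 2257
tray side d 2.8 conf 0.81 1623
stand top d 2.6 conf 0.9 4112
stand side d 10.9 conf 0.57 4360
gate_pad top d 16.1 conf 0.86 969
gate_pad side d 8.7 conf 0.87 1271
('top',) (array([ 5.49752314e+02, -1.72718755e-01, -1.43138190e-01]), np.float64(0.05027669907129888))
('side',) (array([ 5.47483399e+02,  2.60854707e-01, -1.46517833e-01]), np.float64(0.03768136952871105))Traceback (most recent call last):
  File "<stdin>", line 8, in <module>
  File "h.py", line 23, in fit
    r=minimize(f,np.array(p0)+[0,0,dy],method="Nelder-Mead",options=dict(initial_simplex=np.array(p0)+[0,0,dy]+np.array([[0,0,0],[8,0,0],[0,8,0],[0,0,.1]]),xatol=.05,fatol=1e-4))
    res = _minimize_neldermead(fun, x0, args, callback, bounds=bounds,
                               **options)
    fxe = func(xe)
    fx = function(np.copy(x), *(wrapper_args + args))
  File "h.py", line 20, in <lambda>
    f=lambda p:sum(np.abs(sil(boxes,p,c)-m).sum()/m.sum() for c,m in masks.items())
               ~~~^^^^^^^^^^^^^^^^^^^^^^^^^^^^^^^^^^^^^^^^^^^^^^^^^^^^^^^^^^^^^^^^^
  File "h.py", line 20, in <genexpr>
    f=lambda p:sum(np.abs(sil(boxes,p,c)-m).sum()/m.sum() for c,m in masks.items())
                          ~~~^^^^^^^^^^^
  File "h.py", line 16, in sil
    h=cv2.convexHull(((proj(place(B,p),c)+.5)*4).astype(np.float32)).astype(np.int32)
                       ~~~~^^^^^^^^^^^^^^
  File "h.py", line 5, in proj
    m=env.camera_model(c);V=m["view"];P=np.atleast_2d(P)
ValueError: time passes only in moves, steps and waits
```

```bash
sed -i 's/^def proj/_M={c:env.camera_model(c) for c in("top","side")}\ndef proj/; s/m=env.camera_model(c);V/m=_M[c];V/' h.py
cat >> h.py <<'E'
def STAND(g):
    f=190-g
    return [box(0,30,-20,300,0,40),box(-72,0,-23,0,0,36),box(-74,-2,f,f+18,0,50)]
E
python3 - <<'E'
from h import *
d=np.load("m.npz") if __import__("os").path.exists("m.npz") else None
M={c:(d["S"+c]|d["G"+c]).astype(float) for c in("top","side")}
T={c:d["T"+c].astype(float) for c in M}
print("tray",fit(TRAY,T,[548,0,-.145]))
def fs(cs,g0=10):
    f=lambda p:sum(np.abs(sil(STAND(p[3]),p[:3],c)-M[c]).sum()/M[c].sum() for c in cs)
    p0=np.array([680,-93,-.03,g0]); r=minimize(f,p0,method="Nelder-Mead",options=dict(initial_simplex=p0+np.array([[0,0,0,0],[8,0,0,0],[0,8,0,0],[0,0,.08,0],[0,0,0,8]]),xatol=.05,fatol=1e-4,maxiter=400))
    print(cs,r.x,r.fun); return r.x
for cs in(("top",),("side",),("top","side")): p=fs(cs)
for c in M:
    im=env.read_camera(c)[:,:,::-1]
    a=im.copy()
    for B,q in [(b,p[:3]) for b in STAND(p[3])]+[(b,(548.5,0,-.145)) for b in TRAY]:
        h=cv2.convexHull((proj(place(B,q),c)).astype(np.float32)).astype(np.int32)
        cv2.polylines(a,[h],True,(0,0,255),1)
    x0,y0=(190,160) if c=="top" else(150,180)
    cv2.imwrite(f"pics/o_{c}.png",np.vstack([cv2.resize(v[y0:y0+140,x0:x0+250],(535,300),interpolation=cv2.INTER_CUBIC) for v in (im,a)]))
E
```

```text
tray (array([ 5.47959621e+02, -3.27788108e-02, -1.54688562e-01]), np.float64(0.10591551129894887))
('top',) [ 6.83365471e+02 -8.81932454e+01 -8.98167046e-02  6.68298598e+00] 0.08173334844535117
('side',) [ 6.83313350e+02 -8.83227635e+01 -8.56655376e-02  1.16788717e+01] 0.1142331453129197
('top', 'side') [ 6.83628793e+02 -8.76725035e+01 -8.66338822e-02  7.22471185e+00] 0.20817370746963232
```

```bash
ls pics; python3 -c "
import cv2,numpy as np
cv2.imwrite('pics/o_both.png',np.hstack([cv2.imread('pics/o_top.png'),cv2.imread('pics/o_side.png')])[:, :])" ; python3 -c "
import cv2;i=cv2.imread('pics/o_both.png');cv2.imwrite('pics/o_both.png',cv2.resize(i,(800,448)))"
```

```text
o_side.png
o_top.png
side0.png
top0.png
```

View pics/o_both.png

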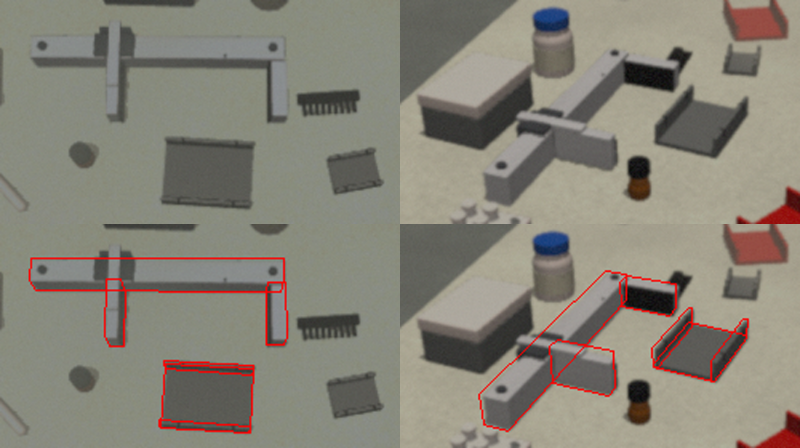

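The fits agree to a few mm. Stand is at (683.5, -88) with yaw about -0.087, and the tray is at (548, 0) with yaw about -0.15. The gate is at about 0.007. I'll square the tool to the stand and move behind the tray with the jaws half open, giving two push contacts.

```bash
python3 -m pendant '[0,0,0,0.0466,0, 0,0,0,0.0466,0, 0,0,0,0.0466,0, 0.041,-0.118,0,0,0, 0.041,-0.118,0,0,0, 0.041,-0.118,0,0,0, 0.041,-0.118,0,0,0, 0.041,-0.118,0,0,0, 0.041,-0.118,0,0,0, 0.041,-0.118,0,0,0]'
python3 -m pendant '[0.041,-0.118,0,0,0, 0.041,-0.118,0,0,0, 0.041,-0.118,0,0,0, 0.041,-0.118,0,0,0, 0.041,-0.118,0,0,0, 0.041,-0.118,0,0,0]'
```

```text
t: 2.75
eef_pos: [359.1, -266.2, 214.8]
tcp_rot: [3.141, -0.001, -0.088]
ft_force: [0.6, -1.1, 0.5]
opening: 0.501
t: 3.5
eef_pos: [481.9, 7.6, 214.8]
tcp_rot: [3.141, -0.001, -0.087]
ft_force: [0.2, -1.9, -0.7]
opening: 0.496
```

```bash
python3 -m pendant '[0,0,0.13,0,0, 0,0,0.13,0,0, 0,0,0.13,0,0, 0,0,0.07,0,0, 0,0,0.04,0,0, 0,0,0.02,0,0]'
python3 - <<'E'
from h import *
im=env.read_camera("top")[:,:,::-1]; im2=env.read_camera("side")[:,:,::-1]
cv2.imwrite("pics/d1.png",np.hstack([cv2.resize(im[150:350,190:420],(400,348)),cv2.resize(im2[180:380,150:460],(400,348))]))
E
```

```text
t: 4.25
eef_pos: [481.2, 5.9, 5.9]
tcp_rot: [3.142, 0.001, -0.087]
ft_force: [0.7, 0.9, -0.9]
opening: 0.497
```

View pics/d1.png

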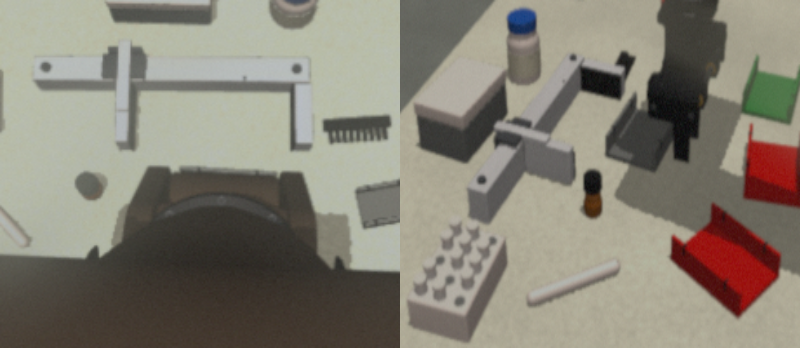

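The fingers stand on the robot's side of the tray, clear of the small tray and the red trays. I'll push slowly.

```bash
python3 -m pendant '[0.02,0,0,0,0, 0.02,0,0,0,0, 0.02,0,0,0,0, 0.02,0,0,0,0, 0.02,0,0,0,0, 0.02,0,0,0,0, 0.02,0,0,0,0, 0.02,0,0,0,0, 0.02,0,0,0,0, 0.02,0,0,0,0]'
python3 - <<'E'
from h import *
im=env.read_camera("top")[:,:,::-1]; im2=env.read_camera("side")[:,:,::-1]
cv2.imwrite("pics/d2.png",np.hstack([cv2.resize(im[150:350,190:420],(400,348)),cv2.resize(im2[180:380,150:460],(400,348))]))
E
```

```text
t: 5.6
eef_pos: [561.5, -1.1, 6.6]
tcp_rot: [3.142, 0.0, -0.087]
ft_force: [-2.1, 0.5, 0.5]
opening: 0.498
```

View pics/d2.png

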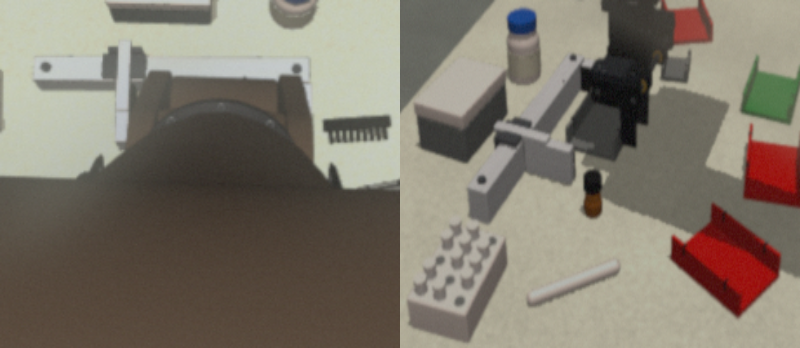

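```bash
python3 -m pendant '[0.016,0,0,0,0, 0.016,0,0,0,0, 0.016,0,0,0,0, 0.016,0,0,0,0, 0.01,0,0,0,0, 0.006,0,0,0,0, 0,0,0,0,0]'
```

```text
t: 6.58
eef_pos: [593.2, -3.9, 6.6]
tcp_rot: [3.141, -0.001, -0.087]
ft_force: [-1.0, -0.5, 0.0]
opening: 0.499
```

```bash
for i in 1 2 3; do :; done; python3 -m pendant '[0.005,0,0,0,0, 0.005,0,0,0,0, 0.005,0,0,0,0]'
```

```text
t: 6.95
eef_pos: [596.4, -4.1, 6.6]
tcp_rot: [-3.141, 0.006, -0.087]
ft_force: [-18.2, 1.1, 14.6]
opening: 0.499
```

```bash
python3 -m pendant '[0.005,0,0,0,0, 0.005,0,0,0,0]'
```

```text
t: 7.2
eef_pos: [596.5, -3.9, 6.6]
tcp_rot: [-3.141, 0.015, -0.088]
ft_force: [-35.8, 3.2, 27.7]
opening: 0.498
```

The force rose to 36 N about 4 mm before the fitted contact, so this is presumably the rail. I'll back off and check.

```bash
python3 -m pendant '[-0.02,0,0,0,0, -0.05,0,0,0,0, -0.1,0,0,0,0, -0.1,0,0,0,0, 0,0,-0.15,0,0, 0,0,-0.15,0,0, 0,0,-0.1,0,0, -0.13,0,0,0,1]'
python3 - <<'E'
from h import *
im=env.read_camera("top")[:,:,::-1]; im2=env.read_camera("side")[:,:,::-1]
cv2.imwrite("pics/d3.png",np.hstack([cv2.resize(im[150:350,190:420],(400,348)),cv2.resize(im2[180:380,150:460],(400,348))]))
E
```

```text
t: 8.2
eef_pos: [446.6, 8.7, 169.3]
tcp_rot: [3.141, -0.009, -0.088]
ft_force: [-0.3, -0.2, -0.7]
opening: 0.442
```

View pics/d3.png

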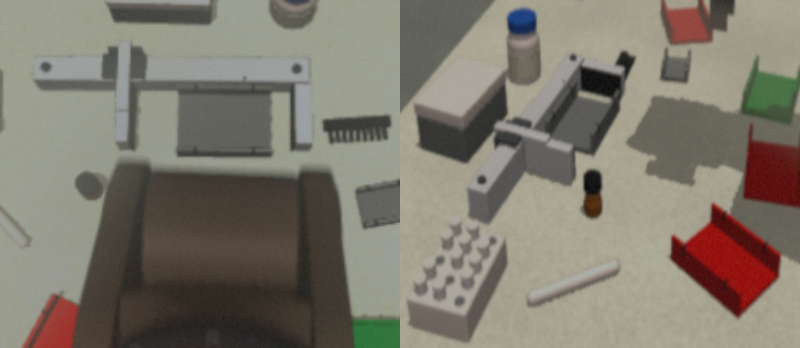

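The tray lies in the gap against the rail and looks parallel to it. I'll check with a fit and locate the gate pad.

```bash
python3 - <<'E'
from h import *
T={c:near("tray",c,(634,-13)).astype(float) for c in("top","side")}
for cs in(("top",),("side",)): print(cs,fit(TRAY,{c:T[c] for c in cs},[635,-13,-.087]))
for t in("gate_pad","home","stand"):
    for c in("top","side"): print(t,c,[(np.round(d["xyz"]),round(d["confidence"],2)) for d in env.landmark_of(t,c)[:3]])
# straight edge angles: rail front top edge by hough-free: edge rows per column in top view
E
```

```text
tray top d 8.6 conf 0.68 2247
tray side d 8.4 conf 0.75 1499
('top',) (array([ 6.50235876e+02, -7.00143093e+00, -8.51640382e-02]), np.float64(0.022339153730027837))
('side',) (array([ 6.46394220e+02, -9.65364459e+00, -8.52746098e-02]), np.float64(0.09223403837852685))
gate_pad top [(array([662., 116.,  24.]), 0.95)]
gate_pad side [(array([668., 114.,  19.]), 0.79)]
home top []
home side [(array([642., -29.,   2.]), 0.64)]
stand top [(array([677., -90.,  -3.]), 0.8)]
stand side [(array([679., -92.,  -4.]), 0.8)]
```

```bash
python3 -m pendant '[0.086,-0.0635,0,0,1, 0.086,-0.0635,0,0,1, 0.086,-0.0635,0,0,1, 0.086,-0.0635,0,0,1, 0.086,-0.0635,0,0,1, 0.086,-0.0635,0,0,1, 0,0,0.12,0,1, 0,0,0.12,0,1]'
```

```text
t: 9.7
eef_pos: [662.8, 143.4, 68.8]
tcp_rot: [3.142, -0.0, -0.087]
ft_force: [0.2, 0.5, -0.6]
opening: 0.005
```

```bash
python3 -m pendant '[0,0,0.07,0,1, 0,0,0.05,0,1, 0,0,0.015,0,1, 0,0,0,0,1]'
python3 - <<'E'
from h import *
im=env.read_camera("top")[:,:,::-1]; im2=env.read_camera("side")[:,:,::-1]
cv2.imwrite("pics/d4.png",np.hstack([cv2.resize(im[150:350,190:420],(400,348)),cv2.resize(im2[180:380,150:460],(400,348))]))
E
```

```text
t: 10.2
eef_pos: [662.8, 143.0, 17.0]
tcp_rot: [-3.142, -0.001, -0.088]
ft_force: [-0.1, 0.1, 1.1]
opening: 0.007
```

View pics/d4.png

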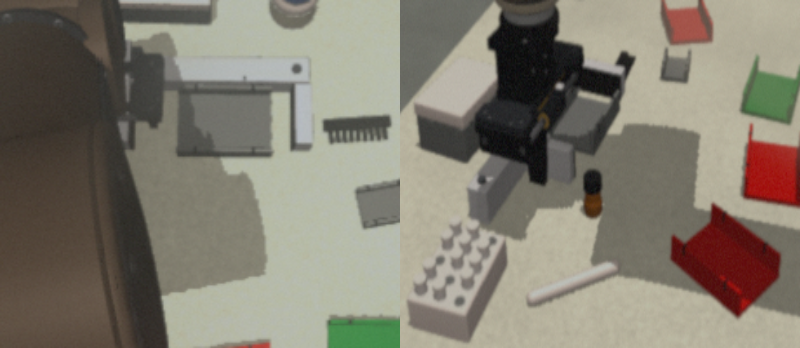

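The fingers sit on the outer side of the gate, clear of the vial. Now I'll push the gate along the rail.

```bash
python3 -m pendant '[0,0.02,0,0,1, 0,0.02,0,0,1, 0,0.02,0,0,1, 0,0.02,0,0,1, 0,0.02,0,0,1, 0,0.02,0,0,1, 0,0.02,0,0,1, 0,0.02,0,0,1]'
```

```text
t: 11.3
eef_pos: [656.8, 78.7, 16.6]
tcp_rot: [3.142, -0.0, -0.087]
ft_force: [-0.5, 3.3, 1.9]
opening: 0.003
```

```bash
python3 -m pendant '[0,0.012,0,0,1, 0,0.012,0,0,1, 0,0.012,0,0,1, 0,0.008,0,0,1]'
```

```text
t: 11.8
eef_pos: [655.2, 61.5, 16.6]
tcp_rot: [3.142, 0.0, -0.087]
ft_force: [-0.6, 3.4, 1.8]
opening: 0.002
```

```bash
python3 -m pendant '[0,0.006,0,0,1, 0,0.006,0,0,1, 0,0.004,0,0,1]'
```

```text
t: 12.18
eef_pos: [654.6, 55.2, 16.6]
tcp_rot: [3.141, 0.0, -0.087]
ft_force: [-1.4, 3.5, 3.4]
opening: 0.009
```

```bash
python3 -m pendant '[0,0.005,0,0,1, 0,0.005,0,0,1]'
```

```text
t: 12.42
eef_pos: [654.3, 51.3, 16.6]
tcp_rot: [3.142, 0.0, -0.087]
ft_force: [-0.7, 3.7, 1.1]
opening: 0.003
```

```bash
python3 -m pendant '[0,0.005,0,0,1, 0,0.005,0,0,1]'
```

```text
t: 12.68
eef_pos: [654.2, 50.4, 16.7]
tcp_rot: [-3.138, -0.001, -0.088]
ft_force: [2.1, 33.8, 1.7]
opening: 0.006
```

```bash
python3 -m pendant '[0,0.005,0,0,1]'
```

```text
t: 12.8
eef_pos: [654.2, 50.2, 16.7]
tcp_rot: [-3.136, -0.001, -0.088]
ft_force: [3.2, 45.0, 0.2]
opening: 0.005
```

A hard stop at 45 N. I'll hold for 0.25 s, back off and look.

```bash
python3 -m pendant '[0,0,0,0,1, 0,0,0,0,1, 0,-0.02,0,0,1, 0,-0.05,0,0,1, 0,-0.06,0,0,1, 0,0,-0.15,0,1, 0,0,-0.15,0,1, 0,0,-0.15,0,1, 0,-0.15,0,0,1, 0,-0.15,0,0,1]'
python3 -m pendant '[-0.1,-0.1,0,0,1, -0.1,-0.1,0,0,1, -0.1,-0.1,0,0,1, -0.1,0,0,0,1, -0.1,0,0,0,1, 0,0,0,0,1]'
python3 - <<'E'
from h import *
im=env.read_camera("top")[:,:,::-1]; im2=env.read_camera("side")[:,:,::-1]
cv2.imwrite("pics/d5.png",np.hstack([cv2.resize(im[150:350,190:420],(400,348)),cv2.resize(im2[180:380,150:460],(400,348))]))
T={c:near("tray",c,(644,-33)).astype(float) for c in("top","side")}
for cs in(("top",),("side",)): print(cs,fit(TRAY,{c:T[c] for c in cs},[645,-30,-.087]))
for t in("gate_pad","home","stand","vial"):
    for c in("top","side"): print(t,c,[(np.round(d["xyz"]),round(d["confidence"],2)) for d in env.landmark_of(t,c)[:2]])
E
```

```text
t: 14.05
eef_pos: [669.1, 218.7, 197.9]
tcp_rot: [-3.141, -0.002, -0.089]
ft_force: [0.9, -1.0, -0.7]
opening: 0.007
t: 14.8
eef_pos: [477.8, 355.0, 197.1]
tcp_rot: [3.141, 0.0, -0.085]
ft_force: [1.5, 0.6, 0.0]
opening: 0.005
tray top d 2.7 conf 0.92 2228
tray side d 95.0 conf 0.71 508
('top',) (array([ 6.47443278e+02, -2.97266784e+01, -1.08909276e-01]), np.float64(0.02866722990812124))
('side',) (array([ 3.81580513e+03, -7.53398997e+03,  1.92742587e-01]), np.float64(1.0))
gate_pad top [(array([655.,  40.,  27.]), 0.89)]
gate_pad side [(array([661.,  43.,  26.]), 0.83)]
home top []
home side []
stand top [(array([678., -93.,  -3.]), 0.87)]
stand side []
vial top [(array([581., 151.,  -4.]), 0.57)]
vial side [(array([582., 153.,  -1.]), 0.56)]
```

View pics/d5.png

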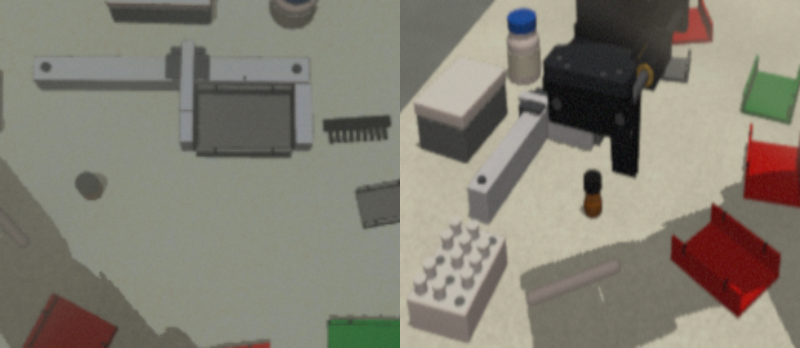

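```bash
python3 -m pendant '[-0.1,0.1,0,0,1, 0,0.13,0,0,1, 0,0.13,0,0,1, 0,0.13,0,0,1, 0,0.13,0,0,1, 0,0.13,0,0,1, 0,0.13,0,0,1, 0,0.13,0,0,1, 0,0.13,0,0,1, 0,0,0,0,1]'
python3 - <<'E'
from h import *
out=[]
T={}
for c,w in(("top",(275,175,110,80)),("side",(240,200,110,80))):
    im=env.read_camera(c)[:,:,::-1]; x,y,a,b=w
    T[c]=near("tray",c,(645,-31)).astype(float)
    out.append(cv2.resize(im[y:y+b,x:x+a],(790,575))[:,:] if 0 else cv2.resize(im[y:y+b,x:x+a],(400,291),interpolation=cv2.INTER_CUBIC))
cv2.imwrite("pics/d6.png",np.hstack(out))
for c in T: 
    print(c,fit(TRAY,{c:T[c]},[647,-30,-.087]))
print(env.state()["eef_pos"])
E
```

```text
t: 16.65
eef_pos: [400.3, -99.8, 196.7]
tcp_rot: [3.141, -0.001, -0.092]
ft_force: [-0.4, 0.3, 0.4]
opening: 0.008
tray top d 151.5 conf 0.62 2082
tray side d 5.2 conf 0.82 807
top (array([1372.20909753, -701.23873393,   -2.48506059]), np.float64(1.0))
side (array([ 6.38915024e+02, -5.01725557e+01,  2.20614312e-01]), np.float64(0.7793911120829993))
[400.44111269 -96.17265598 196.63909226]
```

View pics/d6.png

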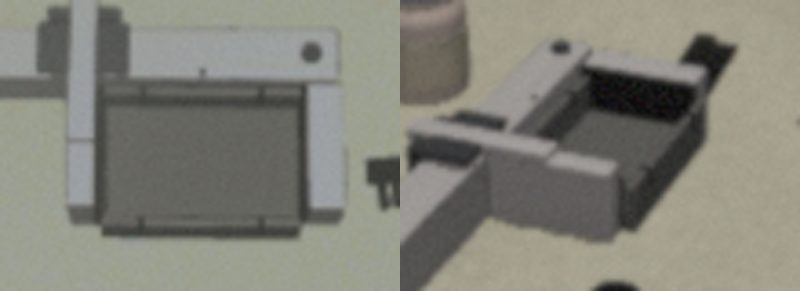

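```bash
python3 - <<'E'
from h import *
T=near("tray","top",(690,-100)) if 0 else None
im=env.read_camera("top")[:,:,::-1].copy()
for d in env.masks_of("tray","top")[:8]:
    ys,xs=np.nonzero(d["region"])
    if abs(xs.mean()-330)<15 and abs(ys.mean()-210)<25:
        m=d["region"].astype(float); print("tray fit",fit(TRAY,{"top":m},[647,-30,-.087]))
S=near("stand","top",(690,40),30); G=near("gate_pad","top",(655,40),30)
M=(S|G).astype(float)
f=lambda p:np.abs(sil(STAND(p[3]),p[:3],"top")-M).sum()/M.sum()
p0=np.array([681,-90,-.087,80]); r=minimize(f,p0,method="Nelder-Mead",options=dict(initial_simplex=p0+np.array([[0]*4,[5,0,0,0],[0,5,0,0],[0,0,.05,0],[0,0,0,5]]),maxiter=300))
print(r.x,r.fun); p=r.x
S6=6;x,y,a,b=265,170,130,95
big=cv2.resize(im[y:y+b,x:x+a],None,fx=S6,fy=S6,interpolation=cv2.INTER_CUBIC)
def line(P,col):
    q=((proj(place(np.array(P,float),p[:3]),"top")+.5-[x,y])*S6).astype(int); cv2.line(big,tuple(q[0].tolist()),tuple(q[1].tolist()),col,1)
line([[0,-20,40],[0,300,40]],(0,0,255)); line([[0,0,0],[0,110,0]],(0,0,255))
line([[-72,0,36],[0,0,36]],(0,0,255));line([[-74,110,50],[-2,110,50]],(0,255,0))
line([[-80,0,28],[-80,110,28]],(255,255,0)); line([[-80,0,0],[-80,110,0]],(255,255,0)); line([[-75,0,28],[-75,110,28]],(255,255,0)); line([[-5,0,28],[-5,110,28]],(255,255,0))
cv2.imwrite("pics/d7.png",big)
E
```

```text
stand top d 4.1 conf 0.93 3816
gate_pad top d 17.2 conf 0.94 881
[ 6.84173320e+02 -8.86875854e+01 -8.63952000e-02  7.87329017e+01] 0.15017746274305235
```

View pics/d7.png

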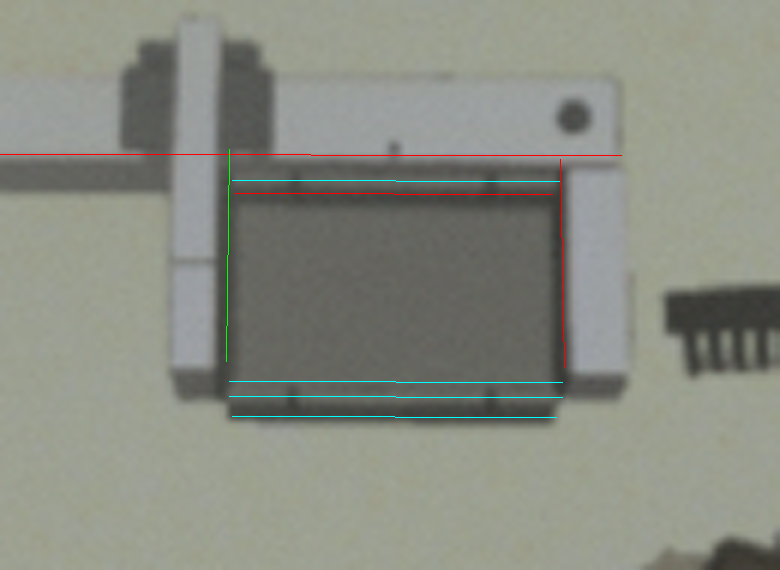

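The home-pose overlay matches the tray edges to about a pixel: the near wall at rows 381–417, and the gate and end-wall lines. The robot is clear, so I'm handing in.

```bash
python3 - <<'E'
from h import *
print(env.state()["t"],env.job_done())
E
```

```text
the job is handed in; nothing more can be done
17.05 None
```

I pushed the grey tray flush against the rail with the half-open fingers. I then closed the gate on it with the fingers shut, until it stopped hard at about 45 N. The arm finished well clear, about 200 mm above the bench, and I handed in at about 17 s. No verdict was reported.

**Last checks, from the top camera:**
- **Tray position:** after closing, the fit put it at about x = -41, y = 54.6 mm in the stand frame, where home is -40, 55.
- **Fit to the home pose:** drawn at the home position, the tray model matched its visible edges to about a pixel.
- **Gate:** the fit read about 0.079 m, against 0.080 expected on a seated tray and 0.077 needed.
- **Other objects:** the vial measured where it started. I saw no change in the others that the pictures showed, but did not measure them.

**Checks that disagreed or failed:**
- **Tray angle:** the last fit was 0.022 rad off the stand. That is within the 0.04 limit, and I put it down to the gate hiding part of the tray, since the overlay looks square.
- **Side camera:** its last tray fits were unusable; the arm blocked the first and the second was a poor match.
- **Top camera:** its last tray mask picked the wrong object, so the final confirmation rests on the overlay.
- **Stand position:** the contact points differed from the fitted stand by 4–5 mm, partly because the finger size was estimated.

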